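Set the press-to-turn lot-number dial to 5

ROBOT

A 6-joint arm with a two-finger parallel gripper is mounted at the origin on a cart in front of the work surface, level with it; the furniture and walls round the work are solid. World frame = base frame: x ahead of the robot, y to its left, z up, the work surface at z = 0. Lengths are in mm, angles in rad, forces in N, time in s.
With the tool pointing down it reaches from about 275 to 750 mm from the base axis. Payload 10.2 kg.
Tool frame: the origin (TCP) lies midway between the tips of the shut fingers; the grasp point (between the pads) lies 19 mm behind it; z points along the fingers, y is the direction in which the jaws open and shut (so a half turn about z gives the same grasp; the last joint's range is limited). The gripper opens to 85 mm and grips with 20 to 120 N. Pads are 22 mm wide; open, the fingers measure 114 mm over their backs; the gripper's body (76 mm by 85 mm) begins 54 mm behind the grasp point. The pads swing forward as they close: fully open they stand 13 mm farther back than shut.
Start: joints at [-1.415, 0.313, 1.498, -0, 1.331, -0.223], TCP at [194.136, -487.793, 231.294] pointing down, gripper open.
Joint ranges: [-2.94, 2.94], [-0.97, 2.17], [0.19, 2.56], [-1.23, 4.37], [0.02, 3.11], [-2.88, 2.88]. Speed limits (rad/s): [2.39, 2.39, 3.01, 3.14, 3.14, 3.14].

INTERFACE

Orientations are given as a unit quaternion [w, x, y, z].
In Python, from rig import ctrl gives the robot as it stands.
- The arm moves only by the tool carry_out, never from a script. Its argument "plan" is a list of rows, each a list of 3 entries, a list of its own where there are three numbers: the finger opening in mm, from 0 to 85.4, then the shift along the tool's x, y, z in mm, then the turn, a rotation vector about the tool's x, y, z in units of 6 degrees (1.0 is 6 degrees). In form: [[grip, [x, y, z], [ax, ay, az]], ...]. A call has 1 to 20 rows; each row shifts and turns the commanded pose from where the row before left it, along the tool's axes as they then stand; what a row does not reach is not made up. A row lasts 1/12 s, in which the tool goes at most 41.7 mm and 7.16 degrees, less where a joint would pass 70% of its speed; a pose out of reach is approached as far as the arm can. A call with a gripper value outside its range is refused whole. The fingers move at their own pace and stop on an object; "grip_force" is the grip in N (left out, the last holds). Time passes only in rows, so rows that do not move let the fingers close. It gives the time, the measured TCP pose, the force and the opening at its end, in the units of the state.
- ctrl.sense(): the state, without advancing time (a new reading comes with each control period).
- ctrl.capture(name): name is "side" or "top" or "wrist"; returns a dict with "color" (420x560x3 uint8, blue, green, red), "range_z" (420x560 float32, mm along the optical axis (not along the pixel's ray), 0 where there is no reading), "fx", "fy", "cx", "cy" (pixels), "cam_to_world" (4x4, takes a point from camera to world coordinates); the wrist camera has in their place "tool_from_camera" (4x4, takes a point from camera to tool coordinates, whose origin is the TCP and whose axes are the flange's). Camera axes: x right, y up, looking along -z (the intrinsics and any distortion apply to the point x, -y, -z); pixel columns grow to the right and rows downward; lengths in mm; the calibration is good to about 2 mm. A picture is of the moment at which its call begins: read the wrist's pose just before it.
- ctrl.finish_job(): hands the job in, once; it reports no verdict.
The state is a dict: "time_s": time; "joints": joint angles; "dq": joint speeds; "tau": joint torques, N m; "eef_pos": TCP position; "ee_rot": TCP orientation; "force": force on the tool from outside, world axes, zero at the start; "wrist_torque": the same for the moment, N m; "grip_width": opening from 0.0 (shut) to 1.0 (fully open).
Only numpy, scipy, OpenCV 4.12 (cv2) and the standard library are available. Lean on these libraries where they do the work, as an engineer would, in place of code of your own. Each camera call takes 0.05 s, during which the arm holds its last target.

TASK

Set the lot-number dial on the board to 5 for the next lot of watch glasses: press its spring-loaded knob down until you feel it rest lightly on its stop, turn it clockwise while keeping it down until the 5 stands in the little window, then let the knob come up fully so that it locks on the 5. Do not ram the stop or force the knob against its lock, leave the bottle, the spool and the tin beside it alone, and let go at the end.

Things in the scene. Friction and masses are not known exactly. Their poses are not given: they have to be found in the camera images.
- counter: Lot-number dial, fixed on a 12 mm wooden board that is fixed to the bench: dark round base 176 mm across, 10 mm high; green conical cowl (156 mm across at the foot, sloping at 45 deg to a flat top 92 mm across, 50 mm high) with a brass-framed window in its slope; black knob on top. Origin: centre of its underside, on the axis of drum and knob; its -x points to the window, z up.
- window (a point): Centre of the window (opening 26 mm square, tilted 45 deg upward) in the front of the cowl. One black number of the white drum is seen through it, 20 mm high.
- drum (a joint): Angle (rad) of the white conical drum behind the window; turns with the knob about the vertical axis, grows clockwise seen from above. Numbers 1 to 8 every 45 deg: 1 stands in the window at 0, 2 at 0.785, 3 at 1.571, 4 at 2.356, 5 at 3.142, up to 8 at 5.498. Ends at -0.15 and 5.65. Turns easily (0.03 N m) when unlocked, stays where left. Starts between 1 and 3, knob up.
- knob_flange (a point): Centre of the top of the knob's flange, 68 mm above the dial's underside (80 mm above the bench) with the knob fully up. The knob goes straight down against a spring: 4.5 N at the top, 0.3 N more per mm. Its hard stop lies 4.5 to 14.5 mm down, different each time and hidden: a push of 10 to 13 N always rests it on the stop, where it is clear of the lock and turns freely.
- knob_grip (a point): Centre of the knob's aluminium grip bar, 46 mm long, 16 wide, 30 high, standing on the knob's black ribbed flange (67 mm across). The point lies on the axis, 15 mm above the flange, 15 mm below the bar's top, 95 mm above the bench with the knob up; it sinks with the knob. x runs along the bar, z up; at drum angle 0 the bar points at the window. Fingertips may press on the flange.
- lock_seat: Seat of the hidden lock tooth and bottom stop in the housing (origin, axes as counter). From 1 to 3 the drum turns freely; 4 to 7 lock when the knob is up (0.03 rad play). To pass between 3, 4, 5 and 6 the knob must rest on its stop (within 0.5 mm). Let go within 0.1 rad of a number, the knob draws to it and rises fully; between, it stays caught low. Tooth and stop bear at most 14 N.
- red_bottle: Loose bystander: glass bottle with a red cap, 26 mm across, 48 mm high, standing on the board to the left of the dial; origin at the centre of its underside.
- spool: Loose bystander: wooden thread spool, 28 mm across, 30 mm high, to the right of the dial; origin at the centre of its underside.
- glass_tin: Loose bystander: round white tin with a glass lid, 28 mm across, 12 mm high, to the right and in front of the dial; origin at the centre of its underside.

How it is judged (in metres and radians):
On the way:
1. the 5 is brought into the window with the knob held down (value of joint drum between 2.9916 and 3.2916 rad and z of knob_flange in the frame of counter below 0.065 m), for 0.05 s.
At the end, for the whole second after the job is handed in: The 5 stands centred in the window (drum at 3.142 within 0.06 rad) and at rest, the knob is fully up (less than 1.2 mm down), so that the dial is locked (value of joint drum between 3.0816 and 3.2016 rad and z of knob_flange in the frame of counter above 0.0668 m and velocity of joint drum between -0.05 and 0.05 rad/s); the robot touches nothing.
It fails at once if the lock tooth is forced or the bottom stop is rammed (more than 14 N between knob and lock) (contact force between knob and lock_seat above 14 N).
It fails at once if the glass bottle with a red cap is pushed away or tipped over (distance of red_bottle from where it was at the start of the episode above 0.015 m or angle between red_bottle's own z axis and vertical above 0.4 rad).
It fails at once if the thread spool is pushed away or tipped over (distance of spool from where it was at the start of the episode above 0.015 m or angle between spool's own z axis and vertical above 0.4 rad).
It fails at once if the small round tin is pushed away or tipped over (distance of glass_tin from where it was at the start of the episode above 0.015 m or angle between glass_tin's own z axis and vertical above 0.4 rad).
It also fails if it takes over 54 s, if anything falls off the work surface, if the arm or the gripper's body presses on something with over 40 N, if the wrist force passes 120 N, or if a joint passes its speed limit or range.

## Working session

There is one attempt and no reset: what is moved stays moved. The work goes in short steps, Python scripts to look and compute and a tool call to move; the robot and the scene stay as the last step left them, time stands still between calls to the robot, and variables do not carry over. Pictures are saved under pics/ and viewed, and the job is handed in when it is done.

Besides the shell and the picture viewer there is one more tool, called after "Emit:" as name(argument=value, ...) on one line, values as JSON. carry_out: Moves the arm, as the interface text tells. Its arguments: {"type":"object","properties":{"plan":{"type":"array"},"grip_force":{"type":"number"}},"required":["plan"]}

```bash
mkdir -p pics
cat > h.py <<'E'
from rig import ctrl
import numpy as np, cv2
def snap(n,f):
    s=ctrl.sense(); c=ctrl.capture(n); cv2.imwrite(f'pics/{f}.png',c['color']); np.save(f'pics/{f}.npy',c['range_z'])
    return s,c
def pts(c,T=None):
    z=c['range_z']; v,u=np.mgrid[0:z.shape[0],0:z.shape[1]]
    P=np.stack([(u-c['cx'])/c['fx']*z,-(v-c['cy'])/c['fy']*z,-z,np.ones_like(z)],-1)
    T=c['cam_to_world'] if T is None else T
    W=(P@np.array(T).T)[...,:3]; W[z==0]=np.nan
    return W
E
python3 - <<'E'
from h import *
s=ctrl.sense(); print(s)
for n in ['side','top','wrist']:
    _,c=snap(n,n+'0'); print(n,[k for k in c],c['fx'],c['cx'],c.get('cam_to_world',c.get('tool_from_camera')))
    if n!='wrist': np.save(f'pics/{n}_W0.npy',pts(c))
E
```

```text
{'time_s': 0.0, 'joints': array([-1.41538137e+00,  3.13473617e-01,  1.49846752e+00, -4.29825121e-06,
        1.33099714e+00, -2.23370207e-01]), 'dq': array([-0.00150849,  0.00041421,  0.00152346, -0.00123715,  0.00030891,
        0.00029283]), 'tau': array([ 1.08610355e-03, -4.12255955e+01, -2.59737754e+01, -3.12392706e-05,
        4.18748052e-03,  4.14469559e-05]), 'eef_pos': array([ 194.1005897 , -487.51341347,  230.71153737]), 'ee_rot': array([-6.72494467e-04,  9.82118451e-01,  1.88262834e-01,  2.07700698e-05]), 'force': array([-0.14490188, -0.82241253,  0.00775801]), 'wrist_torque': array([-0.00937208,  0.03778648, -0.01362624]), 'grip_width': 0.9990050661013824}
side ['color', 'range_z', 'fx', 'fy', 'cx', 'cy', 'cam_to_world'] 507.0686590347489 281.15511366527505 [[ 9.37275440e-01  2.35541025e-01 -2.56973102e-01  2.78178513e+02]
 [-3.48187170e-01  5.97168480e-01 -7.22603281e-01 -6.41894843e+02]
 [-1.67464806e-02  7.66753045e-01  6.41723713e-01  7.02927599e+02]
 [ 0.00000000e+00  0.00000000e+00  0.00000000e+00  1.00000000e+00]]
top ['color', 'range_z', 'fx', 'fy', 'cx', 'cy', 'cam_to_world'] 460.0593301134204 276.4622658454742 [[ 1.27795309e-02  9.97263122e-01 -7.28213462e-02  4.31205323e+02]
 [-9.99655784e-01  1.44110627e-02  2.19233712e-02  5.28451523e+01]
 [ 2.29128026e-02  7.25161095e-02  9.97104015e-01  1.01570090e+03]
 [ 0.00000000e+00  0.00000000e+00  0.00000000e+00  1.00000000e+00]]
wrist ['color', 'range_z', 'fx', 'fy', 'cx', 'cy', 'tool_from_camera'] 290.69262690415593 278.40465313801474 [[ 9.15690266e-04  9.60673631e-01  2.77678476e-01  7.05753695e+01]
 [ 9.99999190e-01 -1.12502310e-03  5.94538330e-04 -1.19815544e+00]
 [ 8.83551995e-04  2.77677707e-01 -9.60673884e-01 -1.42680340e+02]
 [ 0.00000000e+00  0.00000000e+00  0.00000000e+00  1.00000000e+00]]
```

View pics/side0.png

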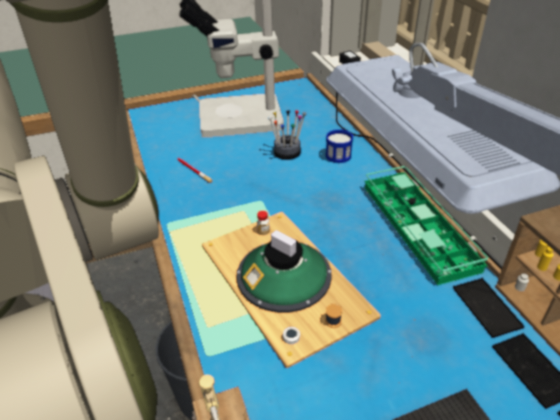

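View pics/top0.png

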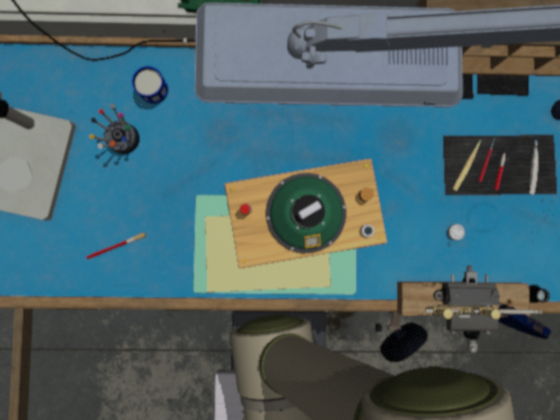

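The top view shows the dial at about (307,212), with the window at (312,241), the bar at (310,210), the bottle at (244,210), the spool at (366,195) and the tin at (367,231).

Run:
```python
from h import *
W=np.load('pics/top_W0.npy'); C=cv2.imread('pics/top0.png')
import scipy.optimize as so
# region
sub=W[150:270,220:390]; 
Z=sub[...,2]
print('bench/board z',np.nanmedian(W[100:130,250:350,2]),np.nanmedian(W[190:200,255:262,2]))
# bar: top z ~110
m=(W[...,2]>101)&(W[...,2]<118); m[:, :280]=0; m[:,340:]=0; m[:180]=0; m[250:]=0
P=W[m]; print('bar',m.sum(),P.mean(0),P.min(0),P.max(0))
r=cv2.minAreaRect(P[:,:2].astype(np.float32)); print(r)
q=P[:,:2]-P[:,:2].mean(0); w,v=np.linalg.eigh(q.T@q); print('axis',np.degrees(np.arctan2(v[1,1],v[0,1])))
# cone fit: z = 12+10? use points z 22..58
m=(W[...,2]>25)&(W[...,2]<57); m[:, :260]=0; m[:,352:]=0; m[:165]=0; m[260:]=0
P=W[m]
f=lambda p:np.hypot(P[:,0]-p[0],P[:,1]-p[1])-(p[2]-P[:,2])
s=so.least_squares(f,[450,0,100],loss='soft_l1',f_scale=2); print('cone',s.x,np.median(abs(s.fun)),m.sum())
# flange
m=(W[...,2]>74)&(W[...,2]<86); m[:, :280]=0; m[:,340:]=0; m[:180]=0; m[250:]=0
P=W[m];print('flange',m.sum(),cv2.minEnclosingCircle(P[:,:2].astype(np.float32)),np.median(P[:,2]))
# window: brass
for (u,v) in [(312,241),(309,210),(244,210),(366,195),(367,231)]: print((u,v),W[v,u])
big=cv2.resize(C[150:270,220:390],None,fx=4.5,fy=4.5,interpolation=cv2.INTER_CUBIC); cv2.imwrite('pics/top0z.png',big)
```

```text
bench/board z 0.46145997283827 11.944980325708002
bar 182 [497.97780144 -32.57443767 109.46674195] [482.14238537 -53.48041012 101.94815814] [514.54100193 -11.70724963 114.0563756 ]
((498.29290771484375, -32.84270477294922), (15.640416145324707, 45.98712921142578), 31.702104568481445)
axis 121.90159165458716
cone [498.64477683 -32.9325671  107.73570074] 1.2225437144511488 2270
flange 658 ((498.12115478515625, -32.91594696044922), 34.23040771484375) 79.91343102896957
(312, 241) [435.43331151 -45.18466465  36.46208166]
(309, 210) [496.13332823 -31.37293323 110.73365409]
(244, 210) [497.77482317  99.29108384  60.69904141]
(366, 195) [ 534.93917159 -159.51396191   42.13715676]
(367, 231) [ 458.65915249 -165.93856493   22.16608855]
```

View pics/top0z.png

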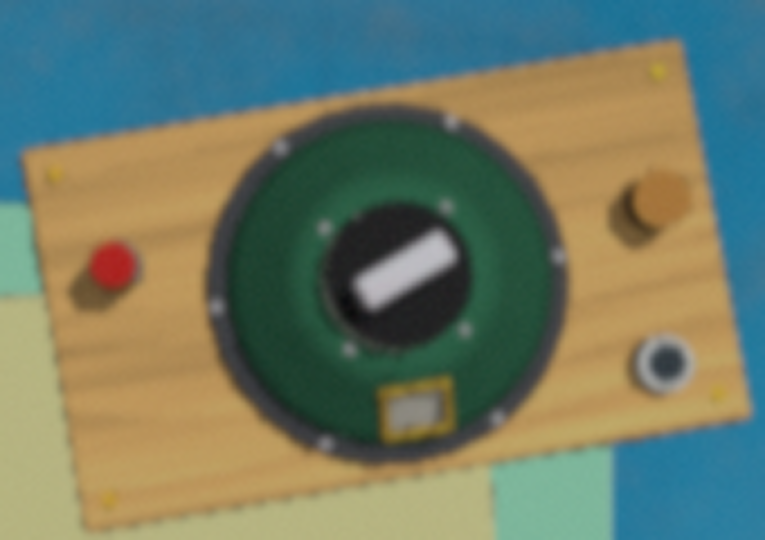

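Run:
```python
from h import *
W=np.load('pics/top_W0.npy'); 
x,y,z=W[...,0],W[...,1],W[...,2]
# max heights in corridor along the path (excluding start arm)
a=np.array([194,-488.]);b=np.array([498.3,-32.9]);d=(b-a)/np.linalg.norm(b-a)
t=(x-a[0])*d[0]+(y-a[1])*d[1]; n=abs((x-a[0])*-d[1]+(y-a[1])*d[0])
for t0 in range(0,640,40):
    m=(t>t0)&(t<t0+40)&(n<110); print(t0,np.nanmax(z[m]) if m.any() else None)
```

```text
0 91.39459267971597
40 123.58457196730899
80 125.16380326036472
120 158.47132168495773
160 157.17808982551082
200 158.48493492903458
240 128.26209814197398
280 44.629150845033905
320 665.2009029718888
360 671.6702843691921
400 28.333655873631756
440 45.998932255444174
480 83.77789021087324
520 114.05637559532511
560 110.86242213956166
600 56.42779359616202
```

View pics/wrist0.png

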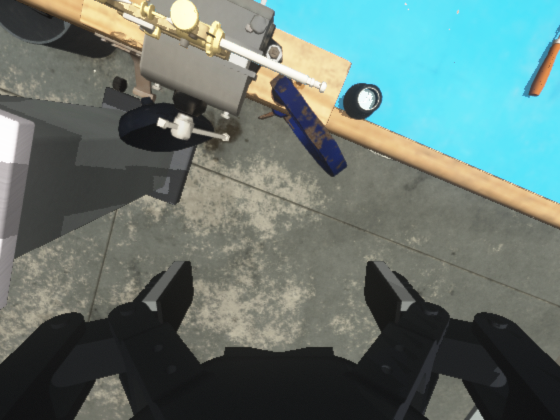

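The path clears everything: the tallest obstacle is the vise at 158 mm, and the TCP is at 231 mm. The wrist view shows only the fingers and the vise at the upper left. Moving over the dial.

Emit:
carry_out(plan=[[85,[28.2,-19.4,0],[0,0,0]],[85,[28.2,-19.4,0],[0,0,0]],[85,[28.2,-19.4,0],[0,0,0]],[85,[28.2,-19.4,0],[0,0,0]],[85,[28.2,-19.4,0],[0,0,0]],[85,[28.2,-19.4,0],[0,0,0]],[85,[28.2,-19.4,0],[0,0,0]],[85,[28.2,-19.4,0],[0,0,0]],[85,[28.2,-19.4,0],[0,0,0]],[85,[28.2,-19.4,0],[0,0,0]],[85,[28.2,-19.4,0],[0,0,0]],[85,[28.2,-19.4,0],[0,0,0]],[85,[28.2,-19.4,0],[0,0,0]],[85,[28.2,-19.4,0],[0,0,0]],[85,[28.2,-19.4,0],[0,0,0]],[85,[28.2,-19.4,0],[0,0,0]]], grip_force=30)

```text
time_s: 1.48
eef_pos: [499.2, -30.8, 231.2]
ee_rot: [-0.0, 0.982, 0.188, -0.0]
force: [0.3, -0.3, 0.4]
grip_width: 0.997
```

Emit:
carry_out(plan=[[85,[0,0,0],[0,0,-1]],[85,[0,0,0],[0,0,-1]],[85,[0,0,0],[0,0,-1]],[85,[0,0,0],[0,0,-1]],[85,[0,0,0],[0,0,-1]],[85,[0,0,0],[0,0,-1]],[85,[0,0,0],[0,0,-1]],[85,[0,0,0],[0,0,-1]],[85,[0,0,0],[0,0,-1]],[85,[0,0,0],[0,0,-1]],[85,[0,0,0],[0,0,-1]],[85,[0,0,0],[0,0,-1]],[85,[0,0,0],[0,0,-1]],[85,[0,0,0],[0,0,-1]],[85,[0,0,0],[0,0,-1]],[85,[0,0,0],[0,0,-1]],[85,[0,0,0],[0,0,-0.7]],[85,[0,0,0],[0,0,0]],[85,[0,0,0],[0,0,0]]])

```text
time_s: 3.07
eef_pos: [498.5, -32.5, 231.1]
ee_rot: [-0.0, 0.487, 0.874, -0.0]
force: [-0.4, -0.2, -0.3]
grip_width: 0.997
```

```bash
cat >> h.py <<'E'
from scipy.spatial.transform import Rotation as R
def tool(s):
    q=s['ee_rot']; M=np.eye(4); M[:3,:3]=R.from_quat([q[1],q[2],q[3],q[0]]).as_matrix(); M[:3,3]=s['eef_pos']; return M
E
python3 - <<'E'
from h import *
s,c=snap('wrist','wrist1'); M=tool(s)
print(s['eef_pos'],s['joints'],s['force'],s['wrist_torque']); print(M[:3,:3].round(3), np.degrees(np.arctan2(M[1,1],M[0,1])))
W=pts(c,M@c['tool_from_camera']); np.save('pics/wrist_W1.npy',W)
z=W[...,2]
d=np.hypot(W[...,0]-498.3,W[...,1]+32.9)
m=(z>104)&(z<114)&(d<35)
P=W[m]; print(m.sum(),cv2.minAreaRect(P[:,:2].astype(np.float32)),np.median(P[:,2]))
m=(z>76)&(z<84)&(d<50); P=W[m]; print(m.sum(),cv2.minEnclosingCircle(P[:,:2].astype(np.float32)),np.median(P[:,2]))
E
```

```text
[498.49369922 -32.51578615 231.1442103 ] [-3.00103845e-01  2.57096339e-01  1.57223420e+00  7.67734460e-06
  1.31262594e+00 -8.54595563e-01] [-0.35314176 -0.19898449 -0.26134853] [-0.03240411 -0.04688198 -0.03394516]
[[-0.527  0.85  -0.   ]
 [ 0.85   0.527  0.   ]
 [ 0.    -0.    -1.   ]] 31.769924702984447
782 ((497.3424072265625, -30.684024810791016), (15.280326843261719, 45.73950958251953), 31.457103729248047) 109.77680325420641
2389 ((497.2643127441406, -30.82899284362793), 34.54818344116211) 79.9929246196262
```

View pics/wrist1.png

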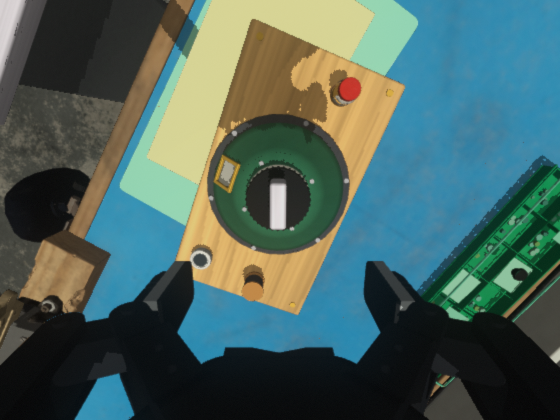

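The wrist view shows the bar at (278,204), centred between the fingers at columns 192 and 365. The window is at (227,174). I'll measure the window's bearing, then descend.

Run:
```python
from h import *
W=np.load('pics/wrist_W1.npy'); C=cv2.imread('pics/wrist1.png'); H=cv2.cvtColor(C,cv2.COLOR_BGR2HSV)
c0=np.array([497.3,-30.8])
for nm,W,C,c0,box in [('wrist',W,C,c0,(150,200,208,246)),('top',np.load('pics/top_W0.npy'),cv2.imread('pics/top0.png'),np.array([498.3,-32.9]),(230,252,300,324))]:
    H=cv2.cvtColor(C,cv2.COLOR_BGR2HSV); b=box
    m=np.zeros(H.shape[:2],bool); m[b[0]:b[1],b[2]:b[3]]=1
    m&=(H[...,0]>12)&(H[...,0]<32)&(H[...,1]>90)
    m&=(W[...,2]>24)&(W[...,2]<64)
    P=W[m]; r=cv2.minAreaRect(P[:,:2].astype(np.float32)); print(nm,m.sum(),r,P[:,2].mean())
    d=np.array(r[0])-c0; print(np.degrees(np.arctan2(d[1],d[0]))%360,np.hypot(*d))
    mw=(abs(W[...,2]-12)<4)&(H[...,0]<28)&(H[...,1]>70)&(np.hypot(W[...,0]-498,W[...,1]+32)<230)
    mw=cv2.morphologyEx(mw.astype(np.uint8),cv2.MORPH_OPEN,np.ones((5,5)))>0
    print('board',cv2.minAreaRect(W[mw][:,:2].astype(np.float32)))
cv2.imwrite('pics/w1z.png',cv2.resize(cv2.imread('pics/wrist1.png')[100:270,180:370],None,fx=4,fy=3.5,interpolation=cv2.INTER_CUBIC))
```

```text
wrist 375 ((435.1067199707031, -43.57362365722656), (26.720474243164062, 35.87113571166992), 10.415428161621094) 47.870104876330046
191.60634410167344 63.491491887803335
board ((496.51318359375, -30.643569946289062), (189.08779907226562, 329.21258544921875), 10.612135887145996)
top 128 ((435.75347900390625, -44.575050354003906), (27.087669372558594, 34.76813507080078), 7.005952835083008) 45.764430282498786
190.57325765118944 63.62683466496919
board ((496.95440673828125, -32.241363525390625), (187.1177215576172, 327.7764892578125), 10.571316719055176)
```

Emit:
carry_out(plan=[[85,[0.2,0,20],[0,0,0]],[85,[0.2,0,20],[0,0,0]],[85,[0.2,0,20],[0,0,0]],[85,[0.2,0,20],[0,0,0]],[85,[0.2,0,15],[0,0,0]],[85,[0,0,10],[0,0,0]],[85,[0,0,0],[0,0,0]],[85,[0,0,0],[0,0,0]]])

```text
time_s: 3.78
eef_pos: [498.2, -31.7, 126.6]
ee_rot: [-0.0, 0.486, 0.874, 0.0]
force: [-0.1, 0.2, 0.6]
grip_width: 0.996
```

Run:
```python
from h import *
s,c=snap('wrist','wrist2'); M=tool(s)
W=pts(c,c['tool_from_camera']);  # tool frame
print(s['eef_pos'],s['force'],np.degrees(np.arctan2(M[1,1],M[0,1])))
h=s['eef_pos'][2]-W[...,2]; d=np.hypot(W[...,0],W[...,1])
for lo,hi in [(104,114),(76,84)]:
    m=(h>lo)&(h<hi)&(d<38); P=W[m]
    print(m.sum(),cv2.minAreaRect(P[:,:2].astype(np.float32)),cv2.minEnclosingCircle(P[:,:2].astype(np.float32)),np.median(h[m]))
```

```text
[498.19016754 -31.74055578 126.57618749] [-0.05584961  0.15465137  0.58675057] 31.85404152972076
1888 ((1.6673049926757812, -0.3470602035522461), (45.55723571777344, 15.762799263000488), 0.6923731565475464) ((1.4304558038711548, -0.43935874104499817), 23.307422637939453) 109.77503473564116
5086 ((2.200979232788086, -0.40154266357421875), (66.82015228271484, 68.46439361572266), 1.6849439144134521) ((1.091963768005371, -0.41514167189598083), 34.63084030151367) 80.01882072863121
```

View pics/wrist2.png

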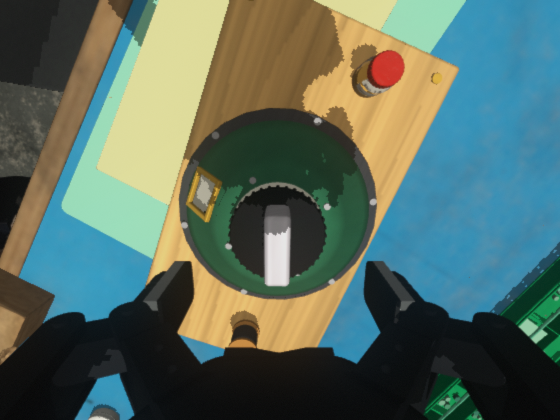

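View pics/w1z.png

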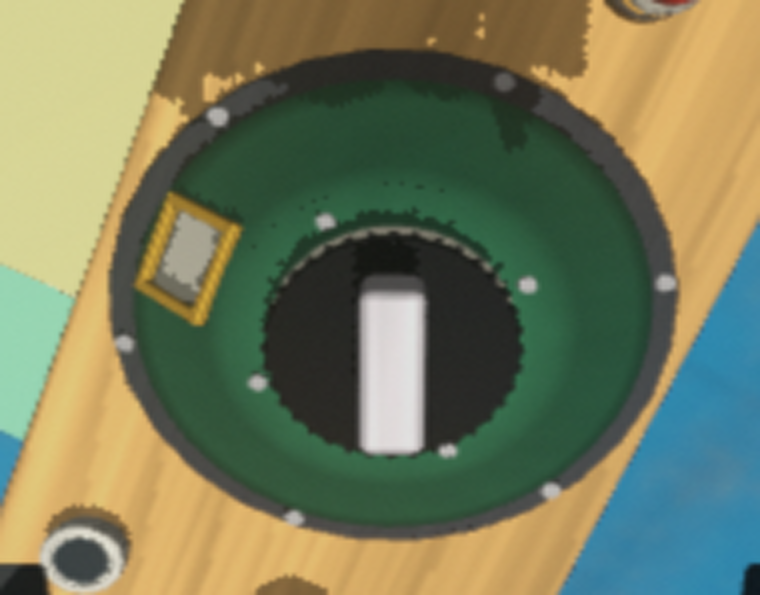

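The wrist view shows the bar at (277,245), between the fingers. The window at (205,192) is blank, so the drum is between 2 and 3. All measurements agree on a drum angle of about 69°, so the turn needed is about 111°. Next I'll go down to 5 mm above the flange and grip.

Emit:
carry_out(plan=[[85,[0.3,-0.5,15],[0,0,0]],[85,[0,0,15],[0,0,0]],[85,[0,0,8],[0,0,0]],[85,[0,0,3.5],[0,0,0]],[85,[0,0,0],[0,0,0]],[30,[0,0,0],[0,0,0]],[30,[0,0,0],[0,0,0]],[30,[0,0,0],[0,0,0]],[30,[0,0,0],[0,0,0]],[30,[0,0,0],[0,0,0]]])

```text
time_s: 4.67
eef_pos: [497.6, -31.7, 85.1]
ee_rot: [0.0, 0.486, 0.874, 0.0]
force: [0.4, 0.9, 0.7]
grip_width: 0.354
```

Emit:
carry_out(plan=[[10,[0,0,0],[0,0,0]],[10,[0,0,0],[0,0,0]],[10,[0,0,0],[0,0,0]],[10,[0,0,0],[0,0,0]],[10,[0,0,0],[0,0,0]],[10,[0,0,0],[0,0,0]]], grip_force=40)

```text
time_s: 5.17
eef_pos: [497.3, -31.9, 84.9]
ee_rot: [-0.0, 0.486, 0.874, -0.0]
force: [-4.8, -3.0, 5.0]
grip_width: 0.176
```

Run:
```python
from h import *
s=ctrl.sense(); print(s['time_s'],s['eef_pos'],s['force'],s['wrist_torque'],s['grip_width']*85.4,s['joints'])
```

```text
5.1667 [497.31334481 -31.8634926   84.87922175] [-4.76273256 -2.99558571  4.96320292] [-0.53008424  0.72253568  0.01151046] 15.032781205437475 [-2.99337966e-01  4.27396805e-01  1.75623596e+00 -4.54852183e-04
  9.58198808e-01 -8.56000495e-01]
```

The grip has closed on the 16 mm bar, with a side load of about 5.6 N along −y of the tool. I'll relieve that, then press in small steps.

Emit:
carry_out(plan=[[10,[0,-0.4,0],[0,0,0]],[10,[0,0,0],[0,0,0]],[10,[0,0,0],[0,0,0]]])

```text
time_s: 5.42
eef_pos: [497.2, -31.9, 84.9]
ee_rot: [0.0, 0.486, 0.874, 0.0]
force: [-2.0, -0.8, 4.3]
grip_width: 0.171
```

Emit:
carry_out(plan=[[10,[0,0,0.5],[0,0,0]],[10,[0,0,0.5],[0,0,0]],[10,[0,0,0],[0,0,0]],[10,[0,0,0],[0,0,0]]])

```text
time_s: 5.75
eef_pos: [497.2, -31.9, 83.9]
ee_rot: [0.0, 0.486, 0.874, 0.0]
force: [-2.4, -1.5, 4.4]
grip_width: 0.18
```

Run:
```python
from h import *
for i in range(3):
    s=ctrl.sense(); print(s['time_s'],s['eef_pos'],s['force'],s['wrist_torque'],s['grip_width']*85.4)
s,c=snap('side','side3')
W=pts(c);z=W[...,2]
cv2.imwrite('pics/side3z.png',cv2.resize(c['color'][200:320,210:360],None,fx=5,fy=5))
```

```text
5.75 [497.24116442 -31.90545956  83.86687365] [-2.41330576 -1.54570672  4.35579372] [-0.18761128  0.32805856 -0.03622484] 15.359830210657556
5.75 [497.24116442 -31.90545956  83.86687365] [-2.41330576 -1.54570672  4.35579372] [-0.18761128  0.32805856 -0.03622484] 15.359830210657556
5.75 [497.24116442 -31.90545956  83.86687365] [-2.41330576 -1.54570672  4.35579372] [-0.18761128  0.32805856 -0.03622484] 15.359830210657556
```

View pics/side3z.png

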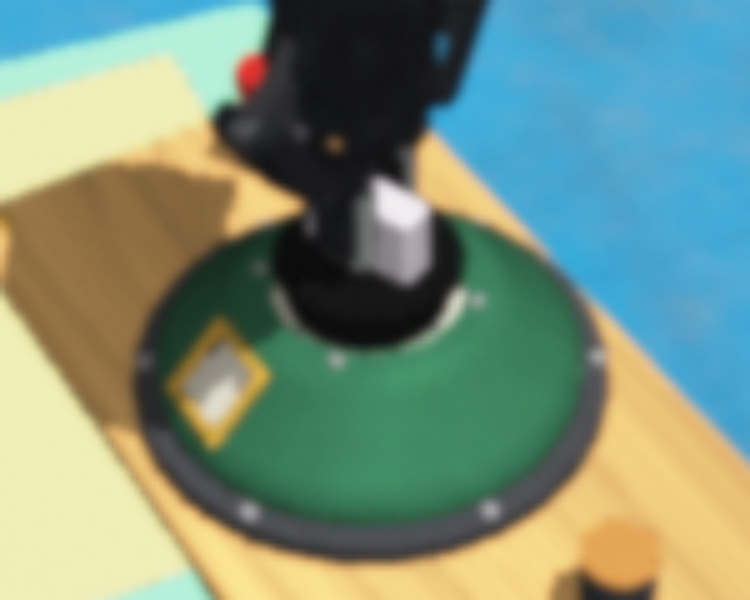

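Side view: the fingers hold the light bar at (395,230), and the fingertips are clear of the cowl. The force (~4.5 N) matches the spring preload. Continuing down.

Emit:
carry_out(plan=[[10,[0,0,0.5],[0,0,0]],[10,[0,0,0.5],[0,0,0]],[10,[0,0,0.5],[0,0,0]],[10,[0,0,0],[0,0,0]],[10,[0,0,0],[0,0,0]]])

```text
time_s: 6.22
eef_pos: [497.2, -31.9, 82.4]
ee_rot: [0.0, 0.486, 0.874, 0.0]
force: [-1.9, -0.5, 5.6]
grip_width: 0.174
```

Emit:
carry_out(plan=[[10,[0,0,0.5],[0,0,0]],[10,[0,0,0],[0,0,0]]])

```text
time_s: 6.38
eef_pos: [497.2, -31.9, 81.9]
ee_rot: [0.0, 0.486, 0.874, 0.0]
force: [-1.9, -0.4, 5.9]
grip_width: 0.177
```

Emit:
carry_out(plan=[[10,[0,0,0.5],[0,0,0]],[10,[0,0,0],[0,0,0]]])

```text
time_s: 6.55
eef_pos: [497.2, -31.9, 81.4]
ee_rot: [0.0, 0.486, 0.874, 0.0]
force: [-2.7, -0.4, 5.7]
grip_width: 0.178
```

Emit:
carry_out(plan=[[10,[0,0,0.4],[0,0,0]],[10,[0,0,0],[0,0,0]]])

```text
time_s: 6.72
eef_pos: [497.2, -31.9, 81.0]
ee_rot: [0.0, 0.486, 0.874, 0.0]
force: [-2.3, -0.6, 6.2]
grip_width: 0.177
```

Emit:
carry_out(plan=[[10,[0,0,0.4],[0,0,0]],[10,[0,0,0],[0,0,0]]])

```text
time_s: 6.88
eef_pos: [497.2, -31.9, 80.6]
ee_rot: [0.0, 0.486, 0.874, 0.0]
force: [-2.4, -0.6, 5.2]
grip_width: 0.182
```

Emit:
carry_out(plan=[[10,[0,0,0.4],[0,0,0]],[10,[0,0,0],[0,0,0]]])

```text
time_s: 7.05
eef_pos: [497.2, -31.9, 80.2]
ee_rot: [0.0, 0.486, 0.874, 0.0]
force: [-2.9, -0.7, 5.8]
grip_width: 0.178
```

Emit:
carry_out(plan=[[10,[0,0,0.4],[0,0,0]],[10,[0,0,0],[0,0,0]]])

```text
time_s: 7.22
eef_pos: [497.2, -31.9, 79.8]
ee_rot: [0.0, 0.486, 0.874, 0.0]
force: [-1.9, -1.2, 5.2]
grip_width: 0.176
```

Emit:
carry_out(plan=[[10,[0,0,0.4],[0,0,0]],[10,[0,0,0],[0,0,0]]])

```text
time_s: 7.38
eef_pos: [497.3, -31.9, 79.4]
ee_rot: [0.0, 0.486, 0.874, 0.0]
force: [-2.6, -0.6, 6.3]
grip_width: 0.179
```

Emit:
carry_out(plan=[[10,[0,0,0.4],[0,0,0]],[10,[0,0,0],[0,0,0]]])

```text
time_s: 7.55
eef_pos: [497.2, -31.9, 79.0]
ee_rot: [0.0, 0.486, 0.874, 0.0]
force: [-2.5, -0.1, 5.3]
grip_width: 0.179
```

Emit:
carry_out(plan=[[10,[0,0,0.4],[0,0,0]],[10,[0,0,0],[0,0,0]]])

```text
time_s: 7.72
eef_pos: [497.3, -31.9, 78.7]
ee_rot: [0.0, 0.486, 0.874, 0.0]
force: [-2.9, -1.3, 6.3]
grip_width: 0.178
```

Emit:
carry_out(plan=[[10,[0,0,0.4],[0,0,0]],[10,[0,0,0],[0,0,0]]])

```text
time_s: 7.88
eef_pos: [497.3, -31.9, 78.3]
ee_rot: [0.0, 0.486, 0.874, 0.0]
force: [-3.5, -0.7, 6.4]
grip_width: 0.18
```

Emit:
carry_out(plan=[[10,[0,0,0.4],[0,0,0]],[10,[0,0,0],[0,0,0]]])

```text
time_s: 8.05
eef_pos: [497.2, -31.9, 77.9]
ee_rot: [0.0, 0.486, 0.874, 0.0]
force: [-2.2, -0.1, 7.1]
grip_width: 0.182
```

Emit:
carry_out(plan=[[10,[0,0,0.4],[0,0,0]],[10,[0,0,0],[0,0,0]]])

```text
time_s: 8.22
eef_pos: [497.3, -31.9, 77.5]
ee_rot: [0.0, 0.486, 0.874, 0.0]
force: [-1.7, -1.9, 6.0]
grip_width: 0.179
```

Emit:
carry_out(plan=[[10,[0,0,0.4],[0,0,0]],[10,[0,0,0],[0,0,0]]])

```text
time_s: 8.38
eef_pos: [497.2, -31.9, 77.1]
ee_rot: [0.0, 0.486, 0.874, 0.0]
force: [-3.3, -1.1, 6.4]
grip_width: 0.175
```

Emit:
carry_out(plan=[[10,[0,0,0.4],[0,0,0]],[10,[0,0,0],[0,0,0]]])

```text
time_s: 8.55
eef_pos: [497.2, -31.9, 76.7]
ee_rot: [0.0, 0.486, 0.874, 0.0]
force: [-2.7, -0.5, 6.7]
grip_width: 0.179
```

Emit:
carry_out(plan=[[10,[0,0,0.4],[0,0,0]],[10,[0,0,0],[0,0,0]]])

```text
time_s: 8.72
eef_pos: [497.3, -31.9, 76.3]
ee_rot: [0.0, 0.486, 0.874, 0.0]
force: [-3.0, -0.0, 7.2]
grip_width: 0.178
```

Emit:
carry_out(plan=[[10,[0,0,0.4],[0,0,0]],[10,[0,0,0],[0,0,0]]])

```text
time_s: 8.88
eef_pos: [497.3, -31.9, 75.9]
ee_rot: [0.0, 0.486, 0.874, 0.0]
force: [-2.7, -0.8, 7.2]
grip_width: 0.179
```

Emit:
carry_out(plan=[[10,[0,0,0.4],[0,0,0]],[10,[0,0,0],[0,0,0]]])

```text
time_s: 9.05
eef_pos: [497.2, -31.9, 75.5]
ee_rot: [0.0, 0.486, 0.874, 0.0]
force: [-3.2, 0.4, 7.8]
grip_width: 0.179
```

Emit:
carry_out(plan=[[10,[0,0,0.4],[0,0,0]],[10,[0,0,0],[0,0,0]]])

```text
time_s: 9.22
eef_pos: [497.2, -31.9, 75.1]
ee_rot: [0.0, 0.486, 0.874, 0.0]
force: [-2.9, -0.0, 7.9]
grip_width: 0.175
```

Emit:
carry_out(plan=[[10,[0,0,0.4],[0,0,0]],[10,[0,0,0],[0,0,0]]])

```text
time_s: 9.38
eef_pos: [497.3, -31.9, 74.8]
ee_rot: [0.0, 0.486, 0.874, 0.0]
force: [-3.7, -1.4, 7.9]
grip_width: 0.182
```

Emit:
carry_out(plan=[[10,[0,0,0.4],[0,0,0]],[10,[0,0,0],[0,0,0]]])

```text
time_s: 9.55
eef_pos: [497.3, -31.9, 74.4]
ee_rot: [0.0, 0.486, 0.874, 0.0]
force: [-3.3, -1.1, 7.3]
grip_width: 0.178
```

Emit:
carry_out(plan=[[10,[0,0,0.4],[0,0,0]],[10,[0,0,0],[0,0,0]]])

```text
time_s: 9.72
eef_pos: [497.3, -31.9, 74.0]
ee_rot: [0.0, 0.486, 0.874, 0.0]
force: [-2.3, -0.1, 8.1]
grip_width: 0.176
```

Emit:
carry_out(plan=[[10,[0,0,0.4],[0,0,0]],[10,[0,0,0],[0,0,0]]])

```text
time_s: 9.88
eef_pos: [497.3, -31.9, 73.6]
ee_rot: [0.0, 0.486, 0.874, 0.0]
force: [-2.8, -1.0, 7.7]
grip_width: 0.178
```

Emit:
carry_out(plan=[[10,[0,0,0.4],[0,0,0]],[10,[0,0,0],[0,0,0]]])

```text
time_s: 10.05
eef_pos: [497.2, -31.9, 73.2]
ee_rot: [0.0, 0.486, 0.874, 0.0]
force: [-3.4, -1.2, 7.6]
grip_width: 0.175
```

Run:
```python
from h import *
s,c=snap('side','side4')
cv2.imwrite('pics/side4z.png',cv2.resize(c['color'][200:320,210:360],None,fx=5,fy=5))
W=pts(c); d=np.hypot(W[...,0]-497.5,W[...,1]+32)
z=W[...,2]; m=(d<34)&(z>60)&(z<82)
print(np.histogram(z[m],bins=np.arange(60,84,2)))
z=W[...,2]; m=(d<30)&(z>82)&(z<116)
print(np.histogram(z[m],bins=np.arange(82,118,2)))
```

```text
(array([  4,  16,  22,  29, 207, 194,  29,  10,  13,  13,  11]), array([60, 62, 64, 66, 68, 70, 72, 74, 76, 78, 80, 82]))
(array([17, 20, 17, 21, 19, 18, 21, 31, 49, 35, 19, 17, 12, 14, 12, 17,  6]), array([ 82,  84,  86,  88,  90,  92,  94,  96,  98, 100, 102, 104, 106,
       108, 110, 112, 114, 116]))
```

View pics/side4z.png

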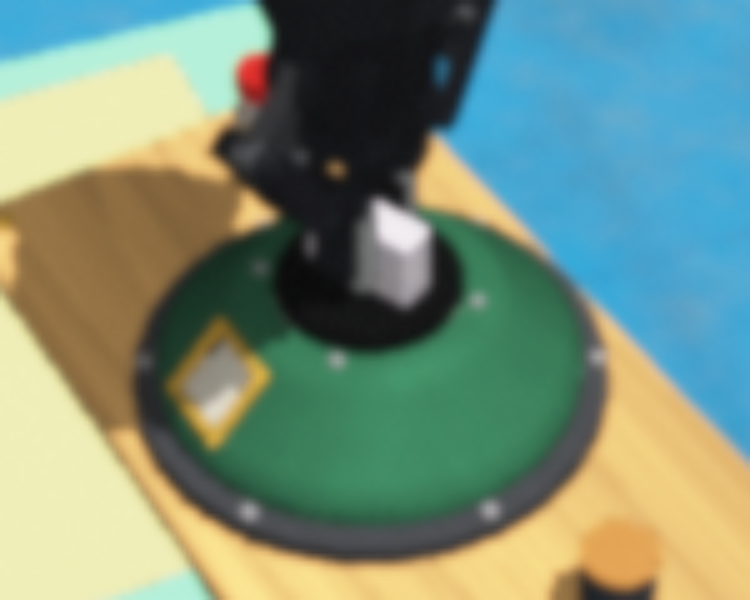

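Emit:
carry_out(plan=[[10,[0,0,0.4],[0,0,0]],[10,[0,0,0],[0,0,0]]])

```text
time_s: 10.27
eef_pos: [497.3, -31.9, 72.8]
ee_rot: [0.0, 0.486, 0.874, 0.0]
force: [-3.3, -1.6, 8.1]
grip_width: 0.18
```

Side view: the knob has sunk with the gripper. The flange is at z≈70 and the bar top at ≈100, about 10–12 mm down. Continuing to the stop.

Emit:
carry_out(plan=[[10,[0,0,0.4],[0,0,0]],[10,[0,0,0],[0,0,0]]])

```text
time_s: 10.43
eef_pos: [497.3, -31.9, 72.5]
ee_rot: [0.0, 0.486, 0.874, 0.0]
force: [-3.7, -0.7, 8.7]
grip_width: 0.174
```

Emit:
carry_out(plan=[[10,[0,0,0.4],[0,0,0]],[10,[0,0,0],[0,0,0]]])

```text
time_s: 10.6
eef_pos: [497.3, -31.9, 72.2]
ee_rot: [0.0, 0.486, 0.874, 0.0]
force: [-4.7, -0.5, 11.2]
grip_width: 0.183
```

Emit:
carry_out(plan=[[10,[0,0,0],[0,0,0]]])

```text
time_s: 10.68
eef_pos: [497.3, -31.9, 72.3]
ee_rot: [0.0, 0.486, 0.874, 0.0]
force: [-4.0, -1.4, 11.3]
grip_width: 0.174
```

Emit:
carry_out(plan=[[10,[0,0,0],[0,0,0]]])

```text
time_s: 10.77
eef_pos: [497.3, -31.9, 72.3]
ee_rot: [0.0, 0.486, 0.874, 0.0]
force: [-3.8, -1.4, 10.7]
grip_width: 0.176
```

Emit:
carry_out(plan=[[10,[0,0,0.1],[0,0,0]],[10,[0,0,0],[0,0,0]]])

```text
time_s: 10.93
eef_pos: [497.3, -31.9, 72.2]
ee_rot: [0.0, 0.486, 0.874, 0.0]
force: [-3.8, 0.2, 10.9]
grip_width: 0.18
```

Run:
```python
from h import *
s=ctrl.sense(); print(s['time_s'],s['eef_pos'],s['force'],s['wrist_torque'],s['grip_width']*85.4)
```

```text
10.9333 [497.28412037 -31.9234305   72.20222848] [-3.77480261  0.16345644 10.94726233] [-0.05025723  0.76644372  0.01554057] 15.363598625685267
```

Force rose to about 11 N while z stopped sinking, so the knob is resting on its stop. Adding a hair of push, then starting the clockwise turn within the free 1–3 zone.

Emit:
carry_out(plan=[[10,[0,0,0.1],[0,0,0]],[10,[0,0,0],[0,0,0.3]],[10,[0,0,0],[0,0,0.5]],[10,[0,0,0],[0,0,0.5]],[10,[0,0,0],[0,0,0.5]],[10,[0,0,0],[0,0,0.5]],[10,[0,0,0],[0,0,0.2]],[10,[0,0,0],[0,0,0]]])

```text
time_s: 11.6
eef_pos: [497.4, -31.9, 72.2]
ee_rot: [0.0, 0.596, 0.803, 0.0]
force: [-4.5, -0.2, 11.2]
grip_width: 0.179
```

```bash
cat > st.py <<'E'
from h import *
s=ctrl.sense(); M=tool(s); print(s['time_s'],s['eef_pos'].round(2),s['force'].round(2),'toolF',(M[:3,:3].T@s['force']).round(1),s['wrist_torque'].round(3),'yaw_y',np.degrees(np.arctan2(M[1,1],M[0,1])).round(2),'w',round(s['grip_width']*85.4,1))
E
python3 st.py
```

```text
11.6 [497.43 -31.87  72.2 ] [-4.49 -0.23 11.21] toolF [  1.1  -4.4 -11.2] [-0.019  0.744 -0.067] yaw_y 16.84 w 15.2
```

Emit:
carry_out(plan=[[10,[0,-0.3,0],[0,0,0.3]],[10,[0,0,0],[0,0,0.4]],[10,[0,0,0],[0,0,0.4]],[10,[0,0,0],[0,0,0.4]],[10,[0,0,0],[0,0,0]]])

```text
time_s: 12.02
eef_pos: [497.5, -31.9, 72.3]
ee_rot: [0.001, 0.658, 0.753, 0.001]
force: [-1.1, 0.4, 11.0]
grip_width: 0.178
```

```bash
python3 st.py
```

```text
12.0167 [497.46 -31.9   72.27] [-1.11  0.37 10.99] toolF [  0.5  -1.  -11. ] [ 0.065  0.447 -0.032] yaw_y 7.77 w 15.2
```

Emit:
carry_out(plan=[[10,[0,0,0],[0,0,0.5]],[10,[0,0,0],[0,0,0.5]],[10,[0,0,0],[0,0,0.5]],[10,[0,0,0],[0,0,0.5]],[10,[0,0,0],[0,0,0]]])

```text
time_s: 12.43
eef_pos: [497.6, -31.9, 72.3]
ee_rot: [0.001, 0.733, 0.68, 0.001]
force: [-3.0, 1.6, 11.2]
grip_width: 0.178
```

```bash
python3 st.py
python3 - <<'E'
from h import *
s,c=snap('side','side5')
cv2.imwrite('pics/side5z.png',cv2.resize(c['color'][200:320,210:360],None,fx=5,fy=5))
E
```

```text
12.4333 [497.55 -31.88  72.28] [-3.04  1.6  11.23] toolF [  1.4  -3.1 -11.2] [ 0.101  0.406 -0.041] yaw_y -4.26 w 15.2
```

View pics/side5z.png

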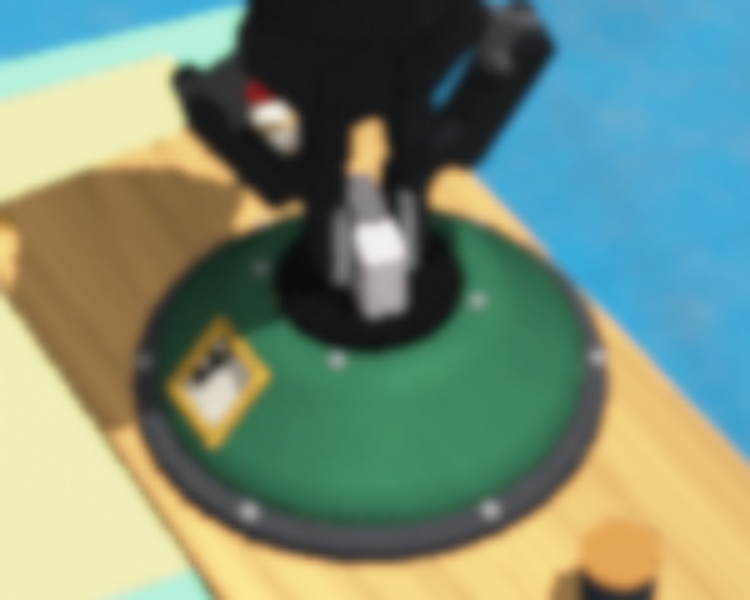

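The dial has passed the 3. The number is leaving the window at about (210,355), and torque is low, so the tooth is clear. Continuing.

Emit:
carry_out(plan=[[10,[0,-0.2,0],[0,0,0.5]],[10,[0,0,0],[0,0,0.5]],[10,[0,0,0],[0,0,0.5]],[10,[0,0,0],[0,0,0.5]],[10,[0,0,0],[0,0,0.5]],[10,[0,0,0],[0,0,0]]])

```text
time_s: 12.98
eef_pos: [497.7, -31.9, 72.3]
ee_rot: [0.001, 0.815, 0.579, 0.001]
force: [1.1, -0.2, 10.2]
grip_width: 0.18
```

```bash
python3 st.py
```

```text
12.9833 [497.65 -31.91  72.35] [ 1.12 -0.2  10.2 ] toolF [  0.2   1.1 -10.2] [ 0.164  0.162 -0.006] yaw_y -19.26 w 15.4
```

Emit:
carry_out(plan=[[10,[0,0,0.1],[0,0,0.2]],[10,[0,0,0],[0,0,0.5]],[10,[0,0,0],[0,0,0.5]],[10,[0,0,0],[0,0,0.5]],[10,[0,0,0],[0,0,0.5]],[10,[0,0,0],[0,0,0.3]],[10,[0,0,0],[0,0,0]]])

```text
time_s: 13.57
eef_pos: [497.8, -32.0, 72.3]
ee_rot: [0.001, 0.884, 0.468, 0.001]
force: [-0.1, 1.3, 9.4]
grip_width: 0.177
```

```bash
python3 st.py
python3 - <<'E'
from h import *
s,c=snap('side','side6')
cv2.imwrite('pics/side6z.png',cv2.resize(c['color'][200:320,210:360],None,fx=5,fy=5))
E
```

```text
13.5667 [497.79 -31.97  72.33] [-0.08  1.26  9.41] toolF [ 1.  -0.7 -9.4] [0.15  0.08  0.023] yaw_y -34.21 w 15.1
```

View pics/side6z.png

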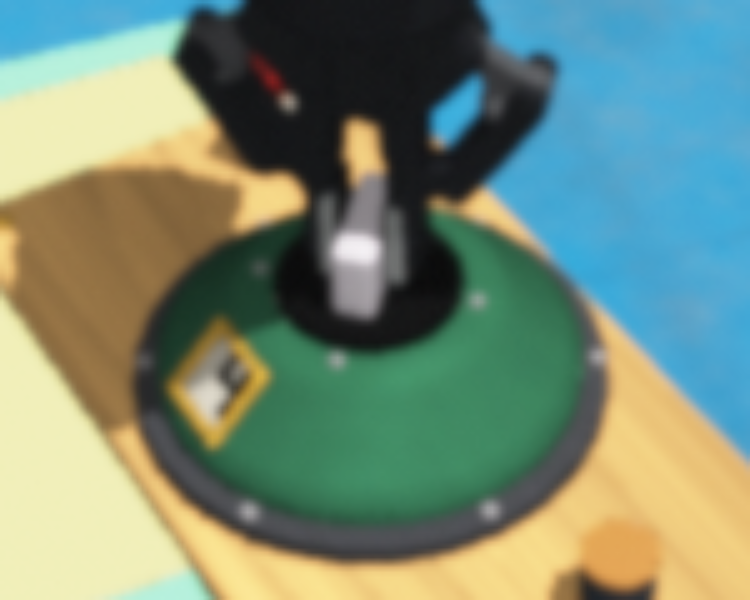

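The 4 is near the window centre at (230,375), as expected at about 135°. The push has eased to 9.4 N, so I'll top it up before going on.

Emit:
carry_out(plan=[[10,[0,0,0.2],[0,0,0]],[10,[0,0,0],[0,0,0]]])

```text
time_s: 13.78
eef_pos: [497.8, -32.0, 72.2]
ee_rot: [0.001, 0.883, 0.469, 0.001]
force: [0.1, -0.2, 10.6]
grip_width: 0.179
```

Emit:
carry_out(plan=[[10,[0,0,0.1],[0,0,0]],[10,[0,0,0],[0,0,0]]])

```text
time_s: 13.95
eef_pos: [497.8, -32.0, 72.2]
ee_rot: [0.001, 0.883, 0.469, 0.001]
force: [0.2, 1.2, 12.1]
grip_width: 0.183
```

Push is 12 N. Next, three quarters of the remaining 45° in two parts.

Emit:
carry_out(plan=[[10,[0,0,0],[0,0,0.3]],[10,[0,0,0],[0,0,0.5]],[10,[0,0,0],[0,0,0.5]],[10,[0,0,0],[0,0,0.5]],[10,[0,0,0],[0,0,0.5]],[10,[0,0,0],[0,0,0.2]],[10,[0,0,0],[0,0,0]]])

```text
time_s: 14.53
eef_pos: [497.9, -32.1, 72.2]
ee_rot: [0.001, 0.937, 0.349, 0.002]
force: [0.1, -0.3, 12.3]
grip_width: 0.178
```

```bash
python3 st.py
```

```text
14.5333 [497.89 -32.09  72.19] [ 0.13 -0.3  12.34] toolF [ -0.1   0.4 -12.3] [ 0.097  0.138 -0.041] yaw_y -49.18 w 15.2
```

Emit:
carry_out(plan=[[10,[0,0,0],[0,0,0.5]],[10,[0,0,0],[0,0,0.5]],[10,[0,0,0],[0,0,0.5]],[10,[0,0,0],[0,0,0.5]],[10,[0,0,0],[0,0,0.5]],[10,[0,0,0],[0,0,0.5]],[10,[0,0,0],[0,0,0.5]],[10,[0,0,0],[0,0,0.5]],[10,[0,0,0],[0,0,0.5]],[10,[0,0,0],[0,0,0.5]],[10,[0,0,0],[0,0,0]],[10,[0,0,0],[0,0,0]]])

```text
time_s: 15.53
eef_pos: [498.0, -32.3, 72.2]
ee_rot: [0.001, 0.995, 0.095, 0.002]
force: [0.2, -1.5, 11.3]
grip_width: 0.172
```

```bash
python3 st.py
python3 - <<'E'
from h import *
s,c=snap('side','side7')
cv2.imwrite('pics/side7z.png',cv2.resize(c['color'][200:320,210:360],None,fx=5,fy=5))
W=pts(c); d=np.hypot(W[...,0]-497.5,W[...,1]+32); z=W[...,2]
m=(d<26)&(z>92)&(z<104); g=c['color'].min(-1)>140
P=W[m&g]; print(len(P), cv2.minAreaRect(P[:,:2].astype(np.float32)) if len(P)>4 else 0)
E
```

```text
15.5333 [498.02 -32.3   72.22] [ 0.17 -1.48 11.29] toolF [ -0.1   1.5 -11.3] [-0.137  0.093 -0.039] yaw_y -79.12 w 14.7
17 ((481.00823974609375, -41.329532623291016), (5.806046962738037, 7.009973049163818), 71.41867065429688)
```

View pics/side7z.png

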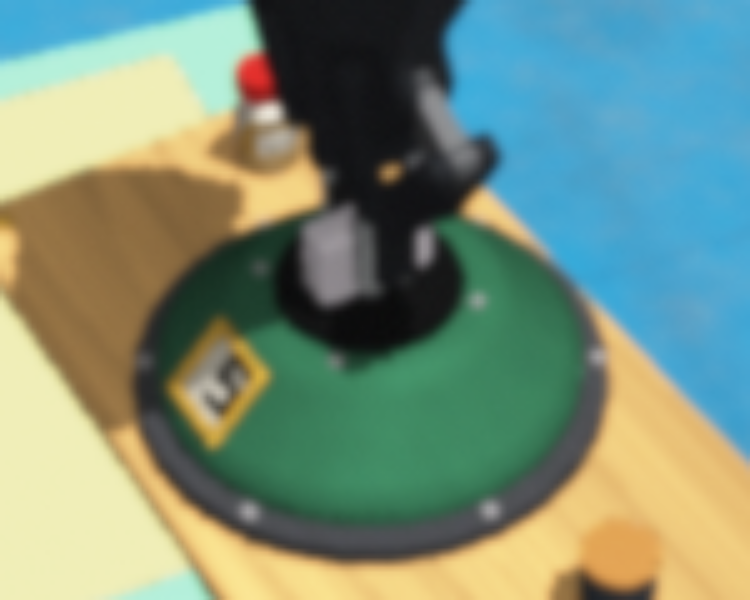

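The 5 stands in the window at (218,385), the tool yaw is −79.1° against a target of −79.4°, and the knob is still on the stop. I'll let it rise gently while held, watching forces.

Emit:
carry_out(plan=[[10,[0,0,-0.4],[0,0,0]],[10,[0,0,-0.4],[0,0,0]],[10,[0,0,-0.4],[0,0,0]],[10,[0,0,-0.4],[0,0,0]],[10,[0,0,-0.4],[0,0,0]],[10,[0,0,0],[0,0,0]]])

```text
time_s: 16.08
eef_pos: [498.0, -32.3, 74.0]
ee_rot: [0.001, 0.995, 0.095, 0.002]
force: [0.5, -1.8, 7.3]
grip_width: 0.176
```

```bash
python3 st.py
```

```text
16.0833 [498.01 -32.32  73.99] [ 0.51 -1.76  7.27] toolF [ 0.2  1.8 -7.3] [-0.195 -0.071 -0.081] yaw_y -79.11 w 15.0
```

Emit:
carry_out(plan=[[10,[0,0,-0.6],[0,0,0]],[10,[0,0,-0.6],[0,0,0]],[10,[0,0,-0.6],[0,0,0]],[10,[0,0,-0.6],[0,0,0]],[10,[0,0,-0.6],[0,0,0]],[10,[0,0,0],[0,0,0]]])

```text
time_s: 16.58
eef_pos: [498.0, -32.3, 76.9]
ee_rot: [0.001, 0.995, 0.095, 0.002]
force: [1.9, -1.4, 6.8]
grip_width: 0.179
```

```bash
python3 st.py
```

```text
16.5833 [497.98 -32.31  76.92] [ 1.85 -1.37  6.84] toolF [ 1.6  1.7 -6.8] [-0.229 -0.167 -0.051] yaw_y -79.1 w 15.3
```

Emit:
carry_out(plan=[[10,[0,0,-0.6],[0,0,0]],[10,[0,0,-0.6],[0,0,0]],[10,[0,0,-0.6],[0,0,0]],[10,[0,0,-0.6],[0,0,0]],[10,[0,0,-0.6],[0,0,0]],[10,[0,0,-0.6],[0,0,0]],[10,[0,0,-0.6],[0,0,0]],[10,[0,0,0],[0,0,0]]])

```text
time_s: 17.25
eef_pos: [498.0, -32.3, 81.0]
ee_rot: [0.001, 0.995, 0.095, 0.002]
force: [3.0, -1.5, 6.1]
grip_width: 0.18
```

```bash
python3 st.py
```

```text
17.25 [497.96 -32.31  81.02] [ 3.   -1.53  6.14] toolF [ 2.7  2.1 -6.1] [-0.219 -0.267 -0.026] yaw_y -79.11 w 15.3
```

Emit:
carry_out(plan=[[10,[0,0,-0.5],[0,0,0]],[10,[0,0,-0.5],[0,0,0]],[10,[0,0,-0.5],[0,0,0]],[10,[0,0,-0.5],[0,0,0]],[10,[0,0,0],[0,0,0]]])

```text
time_s: 17.67
eef_pos: [497.9, -32.3, 82.9]
ee_rot: [0.001, 0.995, 0.095, 0.002]
force: [2.7, -1.5, 5.2]
grip_width: 0.177
```

```bash
python3 st.py
```

```text
17.6667 [497.89 -32.3   82.93] [ 2.7  -1.53  5.23] toolF [ 2.4  2.  -5.2] [-0.225 -0.563  0.021] yaw_y -79.1 w 15.2
```

Emit:
carry_out(plan=[[10,[0,0,-0.4],[0,0,0]],[10,[0,0,-0.4],[0,0,0]],[10,[0,0,-0.4],[0,0,0]],[10,[0,0,0],[0,0,0]]])

```text
time_s: 18.0
eef_pos: [497.8, -32.3, 84.1]
ee_rot: [0.001, 0.995, 0.095, 0.002]
force: [5.0, -1.9, 3.6]
grip_width: 0.177
```

```bash
python3 st.py
```

```text
18.0 [497.83 -32.31  84.08] [ 5.   -1.9   3.56] toolF [ 4.6  2.8 -3.5] [-0.311 -0.775  0.009] yaw_y -79.11 w 15.1
```

Fz has dropped to 3.6 N, below the preload, so the knob is about up. Opening.

Emit:
carry_out(plan=[[25,[0,0,0],[0,0,0]],[40,[0,0,0],[0,0,0]],[60,[0,0,0],[0,0,0]],[60,[0,0,0],[0,0,0]],[70,[0,0,0],[0,0,0]],[70,[0,0,-5],[0,0,0]],[70,[0,0,-15],[0,0,0]],[70,[0,0,-20],[0,0,0]],[70,[0,0,-25],[0,0,0]],[70,[0,0,-25],[0,0,0]],[70,[0,0,-25],[0,0,0]],[70,[0,0,0],[0,0,0]],[70,[0,0,0],[0,0,0]]])

```text
time_s: 19.08
eef_pos: [496.9, -32.0, 199.6]
ee_rot: [0.0, 0.995, 0.095, 0.001]
force: [-0.1, -0.3, -0.1]
grip_width: 0.819
```

```bash
python3 st.py
python3 - <<'E'
from h import *
s,c=snap('side','side8')
cv2.imwrite('pics/side8z.png',cv2.resize(c['color'][200:320,210:360],None,fx=5,fy=5))
s,c=snap('wrist','wrist8'); M=tool(s); W=pts(c,M@c['tool_from_camera']); z=W[...,2]; d=np.hypot(W[...,0]-497.5,W[...,1]+32)
m=(z>103)&(z<115)&(d<30); P=W[m]; print(m.sum(),cv2.minAreaRect(P[:,:2].astype(np.float32)),np.median(P[:,2]))
q=P[:,:2]-P[:,:2].mean(0); w,v=np.linalg.eigh(q.T@q); print('axis',np.degrees(np.arctan2(v[1,1],v[0,1])))
m=(z>64)&(z<85)&(d<32); print('flange',m.sum(),np.median(z[m]))
cv2.imwrite('pics/w8z.png',c['color'])
s,c=snap('top','top8'); W=pts(c); W0=np.load('pics/top_W0.npy')
for (u,v) in [(244,210),(366,195),(367,231)]: print(W0[v,u].round(1),W[v,u].round(1))
E
```

```text
19.0833 [496.95 -32.04 199.62] [-0.07 -0.3  -0.05] toolF [-0.1  0.3  0.1] [ 0.023  0.022 -0.025] yaw_y -79.09 w 69.9
1020 ((497.4353942871094, -31.216054916381836), (45.55332565307617, 15.947552680969238), 10.647069931030273) 109.88672064079545
axis -169.64656376230636
flange 2553 80.23229280814735
[497.8  99.3  60.7] [497.7  99.3  61.4]
[ 534.9 -159.5   42.1] [486.7 -60.8 494.9]
[ 458.7 -165.9   22.2] [445.5 -61.2 497.9]
```

View pics/side8z.png

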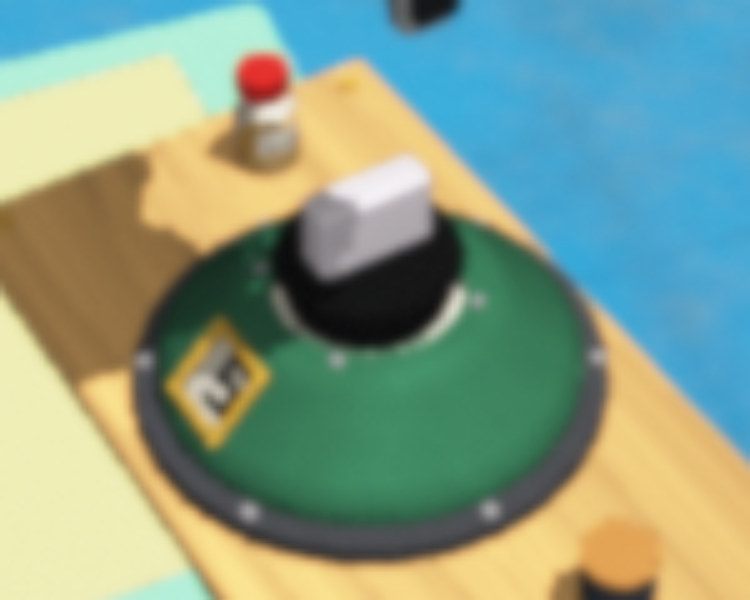

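View pics/w8z.png

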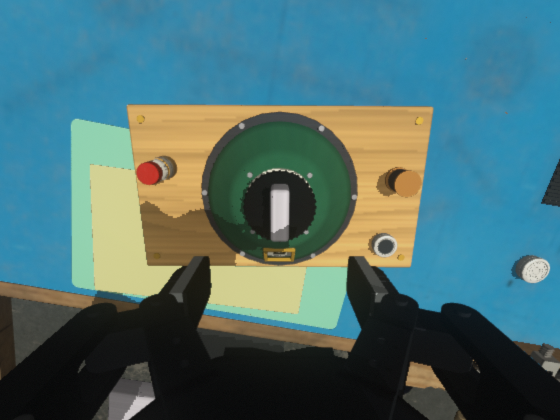

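Run:
```python
import cv2,numpy as np
o=[]
for f in ['side0','side7','side8']:
    c=cv2.imread(f'pics/{f}.png')
    # window quad in crop /5 + offset: left,top,right,bottom corners
    q=np.float32([[165,385],[220,317],[272,378],[213,452]])/5+[210,200]
    # top edge of window faces knob (top->right edge); left as seen from robot = top-left side
    H=cv2.getPerspectiveTransform(np.float32(q),np.float32([[0,240],[0,0],[240,0],[240,240]]))
    o.append(cv2.warpPerspective(c,H,(240,240),flags=cv2.INTER_CUBIC))
cv2.imwrite('pics/win.png',np.hstack(o))
```

```text
(no output)
```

View pics/win.png

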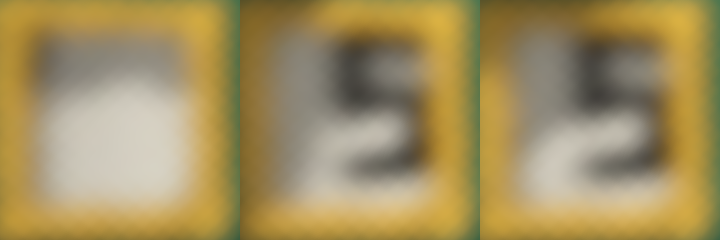

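The straightened window view shows a 5. Its offset to the right is parallax from the oblique camera. The knob is up and the gripper is clear, so I'm handing in.

```bash
python3 -c "
from rig import ctrl
print(ctrl.finish_job(), ctrl.sense()['time_s'])"
```

```text
the job is handed in; nothing more can be done
the job is handed in; nothing more can be done
```

The dial is set to 5, the knob is fully up, and the gripper is clear; I handed the job in at about 19 s, and the hand-in gave no verdict.

I gripped the bar and pressed the knob down in small steps until the force rose to about 11 N with no more travel, roughly 12 mm down. I then turned it 111° clockwise with a push of 9.4 to 12.3 N. It dipped to 9.4 N near the 4, still more than the spring alone needs, so I topped it up before going on. After that I let the knob rise while still holding it, opened the fingers and backed off.

Last checks:
- **Angle:** the bar stands at 10.4–10.6° against the board's 10.6°, so the drum is within about 0.5° of the 5.
- **Knob:** the flange is at 80.2 mm and the bar top at 109.9 mm above the bench, which means fully up.
- **Window:** the straightened side view reads 5. The picture is blurred, and the 5 looks shifted to the right; I put that down to the camera's oblique view, because the bar angle shows it centred.
- **Bystanders:** the top camera's spot reading on the bottle is unchanged. The arm hid the spool and tin from that camera, so I have no measured position for them. In the wrist view all three are upright and in place.
- **Gripper:** the wrist force reads about zero.

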